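# Reset the tripped way of the bench power console

## Robot

A 6-joint arm with a two-finger parallel gripper is mounted at the origin on a cart in front of the work surface, level with it; the furniture and walls round the work are solid. World frame = base frame: x ahead of the robot, y to its left, z up, the work surface at z = 0. Lengths are in m, angles in rad, forces in N, time in s.
With the tool pointing down it reaches from about 0.425 to 0.95 m from the base axis. Payload 3.5 kg.
Tool frame: the origin (TCP) lies between the finger pads; the fingertips stand 22 mm ahead of it and the grasp point (between the pads) lies 3 mm ahead of it (ctrl.nose_length is the z of the fingertips in the tool frame, in m); z points along the fingers, y is the line along which they close (so a half turn about z gives the same grasp; the last joint's range is limited). The gripper opens to 85 mm and grips with 20 to 120 N. Pads are 22 mm wide; open, the fingers measure 114 mm over their backs; the gripper's body (76 mm by 85 mm) begins 54 mm behind the grasp point. The pads swing forward as they close: fully open they stand 13 mm farther back than shut.
Start: joints at [-0.15, 0.286, 1.577, -0, 1.279, -0.15], TCP at [0.675, 0, 0.253] pointing down, gripper open.
Joint ranges: [-2.77, 2.77], [-0.9, 2.22], [0.21, 2.48], [-1.53, 4.67], [0.24, 2.81], [-2.84, 2.84]. Speed limits (rad/s): [2.79, 2.79, 3.14, 3.14, 3.14, 3.14].

## Interface

Orientations are given as a unit quaternion [x, y, z, w].
In Python, from plant import ctrl gives the robot as it stands. The module is installed in compiled form; this text tells all that it offers.
- The arm moves only by the tool send_rows, never from a script. Its argument "rows" is text: rows parted by semicolons, each of 7 numbers parted by spaces: the turn, a rotation vector about the tool's x, y, z in a scale on which 1.0 is 2 pi rad, then the shift along the tool's x, y, z in fractions of the full range, 1 being 30 cm, then the opening, from -1 (shut) to 1 (fully open). A call has 1 to 8 rows; each row is the pose to reach, as a shift and turn from the pose commanded when the call began, along the tool's axes at that moment; what a row does not reach only later rows make up. A row lasts 1/8 s, in which the tool goes at most 62.5 mm and 10.7 degrees, less where a joint would pass 70% of its speed; a pose out of reach is approached as far as the arm can. A call with a gripper value outside its range is refused whole. The fingers move at their own pace and stop on an object; "grip_force" is the grip in N (left out, the last holds). Time passes only in rows, so rows that repeat a pose let the fingers close. It gives the time, the measured TCP pose, the force, the opening and the grip force at its end, in the units of the state.
- ctrl.get_state(): the state, without advancing time (a new reading comes with each control period).
- ctrl.read_camera(name): name is "scene" or "side" or "wrist"; returns a dict with "color" (400x640x3 uint8, red, green, blue), "fx", "fy", "cx", "cy" (pixels), "extrinsics" (4x4, takes a point from world to camera coordinates). Camera axes: x right, y down, z forward; pixel columns grow to the right and rows downward; lengths in m; the calibration is good to about 2 mm. A picture is of the moment at which its call begins. There is no depth.
- ctrl.sign_off(): hands the job in; it is judged then, once.
Trained networks look in a picture, given as the dict that the camera call returned (one of the last four; its "shot" number tells which), for a name from the list of things; names that differ only in an ending like _2 or _b are one class to them, and where a whole thing is asked for, a point or a joint stands for the part that bears it (a point fixed in the world has none). Each returns a list of dicts, best first, with "p" (0 to 1); they miss things now and then, are a little off and sometimes report something else, mostly with a low value. They report only what shows in the picture. A call takes as long as a camera call.
- ctrl.look_for(picture, target): "position" ([x, y, z] in m, in the coordinates of the camera as it stood for that picture, good to about 4 mm: the middle of the surface that is visible of it).
The state is a dict: "time": time; "qpos": joint angles; "dq": joint speeds; "joint_efforts": joint torques, N m; "eef_pos": TCP position; "tcp_rot": TCP orientation; "contact_force": force on the tool from outside, world axes, zero at the start; "wrist_torque": the same for the moment, N m; "opening": opening from 0.0 (shut) to 1.0 (fully open); "finger_force": force on a finger pad.
Only numpy, scipy, OpenCV 4.12 (cv2) and the standard library are available. Lean on these libraries where they do the work, as an engineer would, in place of code of your own. Each camera call takes 0.05 s, during which the arm holds its last target. There are 200 camera calls.

## Task

One of the three ways on the sloping power console has tripped: its round reset button has popped up. Press that way's rocker switch off (near half down), then push its reset button in until it latches fully home, then press the same rocker on again (far half down). Only press: leave the other two ways as they are and do not shift the sleeve, bush, screwdriver or hex key that lie about.

Things in the scene. Friction and masses are not known exactly. Their poses are not given: they have to be found in the camera images.
- power_console: Grey sloping power console screwed to the bench, 252 mm wide (y), 150 deep (x); 4 lugs reach 20 mm out at the sides. Origin: centre of underside; x away from robot, z up. Its face rises 15 degrees along x, from 36 mm high in front to 76 at the back; outward normal (-0.259, 0, 0.966). Three equal ways side by side at y = 75, 0, -75 mm, order varies: a tripped, b on, c spare and off.
- rocker_a (a joint): Rocker of the tripped way, rad: black shallow V, 44 mm long up the slope, 26 wide, on a cross pin 5.5 mm above the face, 28 mm downhill of its middle. +0.14 on: far (uphill) half, with a white bar, pressed in parallel to the face, near half standing up 6 mm at its end. -0.14 off: the reverse. Starts on. About 5 N at 15 mm from the pin snaps it over; it stays.
- rocker_a_far (a point): Middle of the top of rocker a's far half (press: on), 15 mm uphill of the pin; moves with it, 4 mm along the face's normal from raised to pressed in. The bezel round the rocker is 4.5 mm high, 1 mm lower than a pressed-in half.
- rocker_a_near (a point): Middle of the top of rocker a's near half, towards the robot (press: off), 15 mm downhill of the pin; moves with it, 4 mm from raised to pressed in.
- button_a (a joint): Reset button of the tripped way, m: 0 popped out (start), 0.008 fully home. Moves along the face's inward normal; takes about 5 N at first, snaps in past half way and stays in.
- button_a_top (a point): Centre of the top of reset button a: black cap 18 mm across on a bare metal shaft, in a hexagon nut 28 mm across, 40 mm uphill of the face's middle. Its top stands 17.5 mm above the face popped, 9.5 mm home, which is 4 mm above the nut.
- rocker_b (a joint): Rocker of the healthy way that is on (+0.14); leave it.
- button_b (a joint): Reset button of way b, m, home (0.008); leave it.
- rocker_c (a joint): Rocker of the spare way that is off (-0.14); leave it.
- button_c (a joint): Reset button of way c, m, home (0.008); leave it.
- rocker_b_far (a point): Middle of the top of way b's far rocker half, 15 mm uphill of its pin.
- rocker_c_far (a point): Middle of the top of way c's far rocker half, 15 mm uphill of its pin.
- sleeve: Loose steel sleeve, 42 mm across and 42 mm high, standing beside the console; origin at the centre of its underside. Leave it.
- brass_bush: Loose brass bush, 33 mm across and 30 mm high, standing beside the console; origin at the centre of its underside. Leave it.
- driver_red: Loose screwdriver with a red handle, 204 mm long, 28 mm high, lying in front of the console; origin at the centre of its underside. Leave it.
- hex_key_8: Loose black hex key, 114 x 38 mm, 8 mm thick, lying behind the console; origin at the centre of its underside. Leave it.

How it is judged:
By the outcome, as a careful person would: the job done as asked, in the order asked, and still so for the second after the job is handed in, with the robot touching nothing.
It also fails if it takes over 35 s, if anything falls off the work surface, if the arm or the gripper's body presses on something with over 40 N, if the wrist force passes 120 N, or if a joint passes its speed limit or range.

## Working session

There is one attempt and no reset: what is moved stays moved. The work goes in short steps, Python scripts to look and compute and a tool call to move; the robot and the scene stay as the last step left them, time stands still between calls to the robot, and variables do not carry over. Pictures are saved under pics/ and viewed, at most 10 in all, crops included, and the job is handed in when it is done.

Besides the shell and the picture viewer there is one more tool, called after "Call:" as name(argument=value, ...) on one line, values as JSON. send_rows: Moves the arm, as the interface text tells. Its arguments: {"type":"object","properties":{"rows":{"type":"string"},"grip_force":{"type":"number"}},"required":["rows"]}

```bash
mkdir -p pics; cat > h.py <<'E'
import numpy as np, cv2
from plant import ctrl
def world(p,pos):
    E=np.array(p["extrinsics"]); return E[:3,:3].T@(np.array(pos)-E[:3,3])
def proj(p,X):
    E=np.array(p["extrinsics"]); c=E[:3,:3]@np.array(X)+E[:3,3]
    return np.array([p["fx"]*c[0]/c[2]+p["cx"],p["fy"]*c[1]/c[2]+p["cy"]])
def save(p,n): cv2.imwrite("pics/"+n,p["color"][:,:,::-1])
E
python3 - <<'E'
from h import *
print(ctrl.nose_length, ctrl.get_state())
for c in ["scene","side","wrist"]:
    p=ctrl.read_camera(c); save(p,c+".png")
    for t in ["power_console","button_a_top","button_a","rocker_a","rocker_a_far","rocker_a_near"]:
        for d in ctrl.look_for(p,t)[:4]:
            w=world(p,d["position"]); print(c,t,round(d["p"],2),w.round(4),proj(p,w).round())
E
```

```text
0.022 {'time': 0.0, 'qpos': array([-1.50015151e-01,  2.87183636e-01,  1.57817098e+00, -3.21123378e-05,
        1.27860068e+00, -1.50008014e-01]), 'dq': array([-0.00038666, -0.0004608 , -0.00206371,  0.00184962,  0.00132215,
       -0.00123674]), 'joint_efforts': array([-1.79628755e-04, -4.05981302e+01, -2.92628127e+01, -1.54224781e-04,
        5.81841552e-03,  3.74769741e-06]), 'eef_pos': array([6.74395668e-01, 1.03642378e-04, 2.51938393e-01]), 'tcp_rot': array([ 0.70710553,  0.70710705, -0.00071347, -0.00094165]), 'contact_force': array([-0.17553529, -0.04628988, -0.06341095]), 'wrist_torque': array([-0.01866614,  0.01940803, -0.01384077]), 'finger_force': 0.0, 'opening': 1.0001172686491795}
scene power_console 0.89 [ 0.4477 -0.0101  0.0415] [346. 266.]
scene button_a_top 0.45 [0.5481 0.0375 0.0739] [349. 217.]
scene button_a_top 0.39 [ 0.5506 -0.0455  0.085 ] [385. 226.]
scene button_a 0.62 [ 0.5486 -0.0386  0.0853] [382. 225.]
scene button_a 0.57 [0.3809 0.0449 0.0166] [305. 286.]
scene button_a 0.42 [0.5482 0.0329 0.075 ] [351. 217.]
scene rocker_a 0.66 [0.4837 0.0339 0.0559] [33
[... 767 characters left out ...]
. 142.]
wrist button_a_top 0.68 [0.6198 0.0482 0.0101] [256. 122.]
wrist button_a_top 0.67 [ 0.5549 -0.0414  0.0837] [172. 233.]
wrist button_a_top 0.32 [0.5526 0.1104 0.0759] [153.  44.]
wrist button_a 0.9 [0.5532 0.0323 0.0737] [165. 146.]
wrist button_a 0.84 [ 0.5529 -0.0333  0.0847] [168. 224.]
wrist button_a 0.84 [0.5499 0.1095 0.0754] [149.  46.]
wrist rocker_a 0.93 [0.4918 0.0318 0.0556] [104. 144.]
wrist rocker_a 0.84 [0.484  0.1091 0.0522] [83. 50.]
wrist rocker_a 0.7 [ 0.4866 -0.0418  0.0551] [111. 222.]
wrist rocker_a_far 0.6 [ 0.4872 -0.0428  0.0544] [112. 223.]
wrist rocker_a_far 0.33 [0.4826 0.109  0.0532] [80. 50.]
wrist rocker_a_near 0.88 [ 0.4857 -0.0405  0.0563] [109. 221.]
```

View pics/wrist.png

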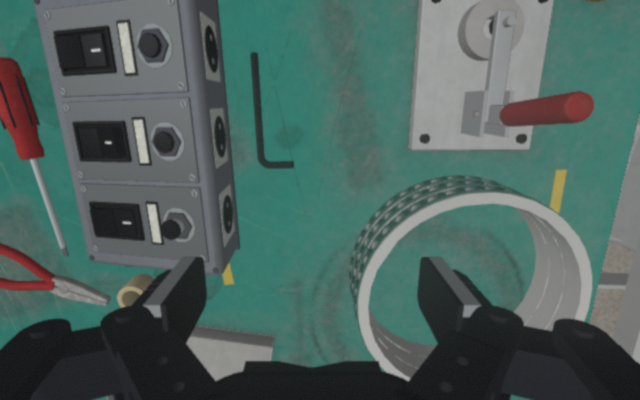

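View pics/scene.png

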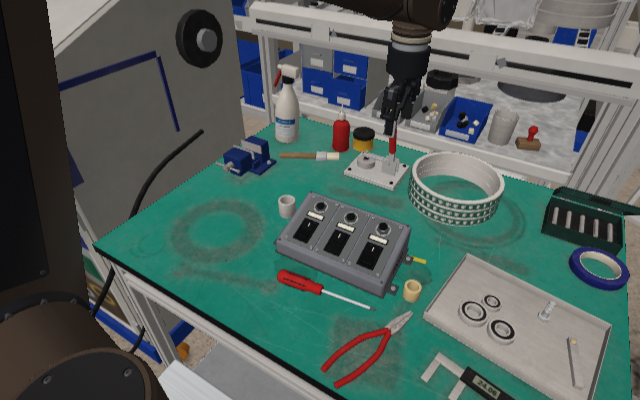

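View pics/side.png

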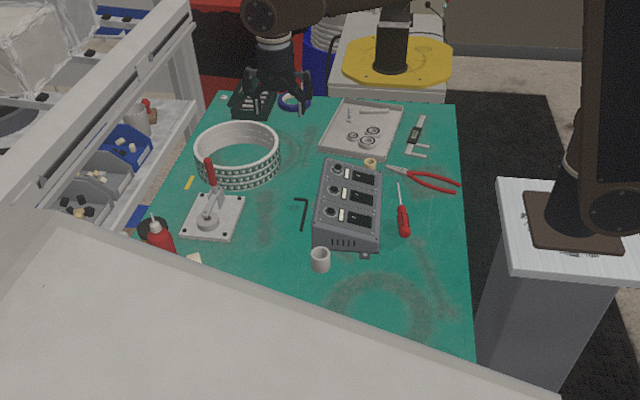

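```bash
cat >> h.py <<'E'
n=np.array([-.2588,0,.9659]); u=np.array([.9659,0,.2588])
def loc(s,y,h): return np.array([0,y,.056])+s*u+h*n   # along slope from middle, y, height over face
def con(q,P): c,s=np.cos(q[2]),np.sin(q[2]); return np.array([q[0]+c*P[0]-s*P[1],q[1]+s*P[0]+c*P[1],P[2]])
def draw(p,q,name,box,k):
    im=cv2.resize(p["color"][box[1]:box[3],box[0]:box[2],::-1].copy(),None,fx=k,fy=k,interpolation=cv2.INTER_CUBIC)
    def pt(P): return tuple(int(v) for v in (proj(p,con(q,P))-box[:2]+.5)*k)
    for y in (.075,0,-.075):
        R=[pt(loc(-.028+a,y+b,.0045)) for a,b in ((-.022,-.013),(.022,-.013),(.022,.013),(-.022,.013))]
        cv2.polylines(im,[np.array(R)],True,(0,255,0),1)
        t=np.linspace(0,6.28,30)
        cv2.polylines(im,[np.array([pt(loc(.04+.009*np.cos(a),y+.009*np.sin(a),.0175 if y<-.05 else .0095)) for a in t])],True,(0,0,255),1)
    B=[pt(np.array(v)) for v in ((-.075,-.126,.036),(.075,-.126,.076),(.075,.126,.076),(-.075,.126,.036))]
    cv2.polylines(im,[np.array(B)],True,(255,0,255),1)
    cv2.imwrite("pics/"+name,im)
E
python3 - <<'E'
from h import *
from scipy.optimize import least_squares
D=[]
for c in ["scene","side","wrist"]:
    p=ctrl.read_camera(c)
    for t in ["button_a","rocker_a"]:
        for d in ctrl.look_for(p,t)[:4]:
            w=world(p,d["position"])
            for i,y in enumerate((.075,0,-.075)):
                P=loc(.04,y,.015 if i==2 else .0075) if t[0]=='b' else loc(-.028,y,.0055)
                if np.linalg.norm(w-con([.515,.035,0],P))<.02: D.append((c,t,i,P,w))
r=least_squares(lambda q:np.ravel([con(q,P)-w for *_,P,w in D]),[.515,.035,0],loss='soft_l1',f_scale=.003)
q=r.x; print(q)
for c,t,i,P,w in D: print(c,t,i,((w-con(q,P))*1000).round(1))
print("cam",-np.array(p["extrinsics"])[:3,:3].T@np.array(p["extrinsics"])[:3,3], np.array(p["extrinsics"])[:3,:3].round(2).tolist())
draw(p,q,"fit.png",(30,0,260,290),2)
E
```

```text
[0.51471044 0.03551393 0.04787527]
scene button_a 2 [-9.2  0.8  6.3]
scene button_a 0 [-4.8  0.4 -4.6]
scene rocker_a 1 [-2.7 -2.8  3.6]
scene rocker_a 0 [-4.7 -4.1 -1.2]
scene rocker_a 2 [-7.1 -2.2  0.1]
side button_a 0 [2.7 2.6 3.1]
side rocker_a 0 [ 0.1 -0.5  2.7]
side rocker_a 1 [-0.8  3.1  5.2]
wrist button_a 0 [ 2.5 -2.7  4.4]
wrist button_a 2 [ 2.1  2.8 -1.1]
wrist button_a 1 [ 1.8 -1.6 -1.4]
wrist rocker_a 2 [ 3.9  4.3 -0.2]
wrist rocker_a 0 [1.4 0.6 2.1]
wrist rocker_a 1 [ 4.7 -0.2 -0.5]
cam [0.67504602 0.06913124 0.37366087] [[1.0, 0.0, 0.0], [0.0, -0.96, 0.27], [0.0, -0.27, -0.96]]
```

View pics/fit.png

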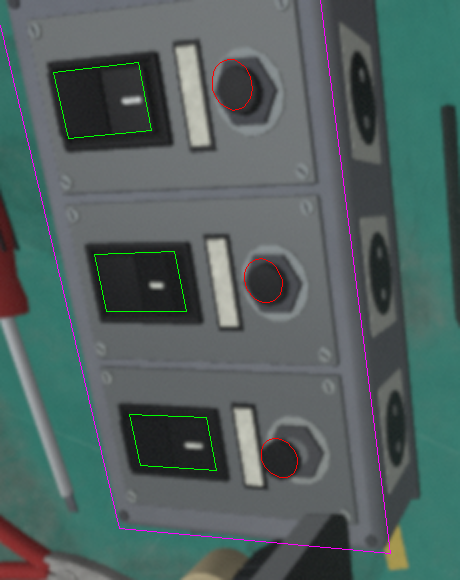

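```bash
cat >> h.py <<'E'
from scipy.spatial.transform import Rotation as Ro
Q=[.5155,.0355,.046]
def target(s,y,h):
    """Tip at (s,y,h): TCP pos, rotation with tool z into face, tool y uphill"""
    Rz=Ro.from_euler('z',Q[2]); R=Rz*Ro.from_matrix(np.c_[[0,1,0],u,-n])
    return con(Q,loc(s,y,h))-R.as_matrix()[:,2]*.022, R
def go(s,y,h):
    st=ctrl.get_state(); R0=Ro.from_quat(st["tcp_rot"]); t,R=target(s,y,h)
    print("turn",(R0.inv()*R).as_rotvec(True).round(2),"shift",(R0.inv().apply(t-st["eef_pos"])*1000).round(1))
E
python3 - <<'E'
from h import *
go(-.043,-.075,.035)
E
```

```text
turn [-15.     0.34  -2.62] shift [ -42.  -212.3  153.4]
```

Careful with the scale: shifts go in shares of 30 cm and turns go in shares of 2 pi rad. That gives: -212 mm is -0.7067, 153 mm is 0.51, -15 degrees is -0.0417.

Call:
send_rows(rows="-0.0139 0 -0.0028 -0.0333 -0.1667 0.0667 -1;-0.0278 0 -0.0056 -0.0667 -0.3333 0.1667 -1;-0.0417 0 -0.0072 -0.1 -0.5 0.2833 -1;-0.0417 0 -0.0072 -0.14 -0.6167 0.3833 -1;-0.0417 0.0008 -0.0072 -0.14 -0.7067 0.45 -1;-0.0417 0.0008 -0.0072 -0.14 -0.7067 0.51 -1;-0.0417 0.0008 -0.0072 -0.14 -0.7067 0.51 -1;-0.0417 0.0008 -0.0072 -0.14 -0.7067 0.51 -1")

```text
time: 2.5
eef_pos: [0.4639, -0.0422, 0.1014]
tcp_rot: [0.685, 0.717, 0.094, 0.091]
contact_force: [0.1, -0.2, 0.2]
opening: 0.0
finger_force: 0.0
```

```bash
python3 - <<'E'
from h import *
go(-.043,-.075,.035)
p=ctrl.read_camera("wrist"); draw(p,Q,"w2.png",(0,0,640,400),1.25)
print(ctrl.get_state()["qpos"],ctrl.get_state()["contact_force"])
st=ctrl.get_state();z=Ro.from_quat(st["tcp_rot"]).apply([0,0,1]);print(proj(p,st["eef_pos"]+.022*z)*1.25)
E
```

```text
turn [0.09 0.08 0.  ] shift [ 0.3 -1.5  1.1]
[-0.36005716 -0.11670011  2.32943873  0.1599591   0.69129543 -0.51729168] [0.26234725 1.09459453 0.19421683]
[389.62164133 331.25737613]
```

View pics/w2.png

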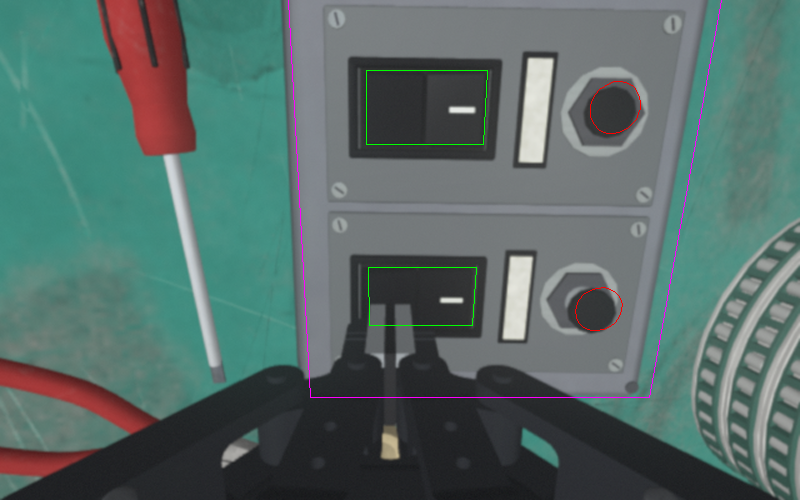

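In the tool's units: 30 mm is 0.1, 28 mm is 0.0933.

Call:
send_rows(rows="0 0 0 0 -0.0067 0.04 -1;0 0 0 0 -0.0067 0.0733 -1;0 0 0 0 -0.0067 0.0833 -1;0 0 0 0 -0.0067 0.0933 -1;0 0 0 0 -0.0067 0.1 -1;0 0 0 0 -0.0067 0.1 -1")

```text
time: 3.3
eef_pos: [0.4686, -0.0417, 0.0715]
tcp_rot: [0.685, 0.717, 0.094, 0.09]
contact_force: [-6.5, 0.7, 9.2]
opening: -0.001
finger_force: 5.3
```

```bash
sed -i 's/^Q=.*/Q=[.5148,.0355,.046]/' h.py; python3 - <<'E'
from h import *
go(-.045,-.075,.0055); print(ctrl.get_state()["contact_force"])
E
```

```text
turn [-0.1   0.    0.04] shift [-0.1 -1.   0.3]
[-6.48116586  0.74376799  9.22115159]
```

In the tool's units: 60 mm is 0.2, -45 mm is -0.15.

Call:
send_rows(rows="0 0 0 0 0 -0.04 -1;0 0 0 0 0.0667 -0.1167 -1;0 0 0 0 0.2 -0.15 -1;0 0 0 0 0.2 -0.15 -1")

```text
time: 3.8
eef_pos: [0.5185, -0.0403, 0.1334]
tcp_rot: [0.684, 0.717, 0.096, 0.094]
contact_force: [-0.4, -0.2, -0.6]
opening: 0.001
finger_force: 0.0
```

```bash
python3 - <<'E'
from h import *
go(.04,-.075,.0195);print(ctrl.get_state()["contact_force"])
p=ctrl.read_camera("wrist"); draw(p,Q,"w3.png",(0,0,640,400),1.25)
E
```

```text
turn [0.4  0.18 0.05] shift [ 1.  19.6 33.4]
[-0.36537302 -0.20524338 -0.57089366]
```

View pics/w3.png

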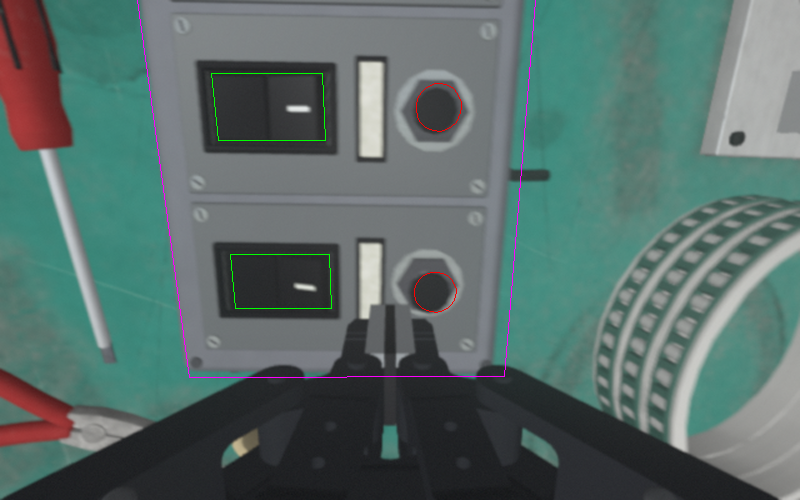

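In the tool's units: 45 mm is 0.15, 19.5 mm is 0.065.

Call:
send_rows(rows="0 0 0 0.0033 0.065 0.05 -1;0 0 0 0.0033 0.065 0.0967 -1;0 0 0 0.0033 0.065 0.12 -1;0 0 0 0.0033 0.065 0.1333 -1;0 0 0 0.0033 0.065 0.1433 -1;0 0 0 0.0033 0.065 0.15 -1;0 0 0 0.0033 0.065 0.15 -1")

```text
time: 4.72
eef_pos: [0.5431, -0.037, 0.0948]
tcp_rot: [0.684, 0.718, 0.092, 0.087]
contact_force: [-26.7, -0.6, 34.7]
opening: 0.001
finger_force: 20.3
```

```bash
python3 - <<'E'
from h import *
go(.04,-.075,.0095); print(ctrl.get_state()["contact_force"])
E
```

```text
turn [-0.51 -0.09  0.16] shift [-1.3  5.8 -0.5]
[-26.72443397  -0.63589993  34.70450485]
```

In the tool's units: -40 mm is -0.1333, -15 mm is -0.05.

Call:
send_rows(rows="0 0 0 0 0 -0.05 -1;0 0 0 0 0 -0.1333 -1;0 0 0 0 0 -0.1333 -1;0 0 0 0 0 -0.1333 -1")

```text
time: 5.22
eef_pos: [0.5346, -0.0375, 0.1292]
tcp_rot: [0.685, 0.717, 0.094, 0.09]
contact_force: [-0.1, 0.2, -0.2]
opening: 0.0
finger_force: 0.0
```

```bash
python3 - <<'E'
from h import *
go(-.013,-.075,.035);print(ctrl.get_state()["contact_force"])
go(.04,-.075,.0095)
Q=Q
import h
p=ctrl.read_camera("wrist")
draw(p,Q,"w4.png",(100,120,500,320),2)
for t in ["button_a_top","button_a"]:
    for d in ctrl.look_for(p,t)[:3]:print(t,d["p"],world(p,d["position"]).round(4))
print(con(Q,loc(.04,-.075,.0095)),con(Q,loc(.04,-.075,.0175)))
E
```

```text
turn [-0.06  0.03 -0.02] shift [ -1.1 -47.8   9.5]
[-0.05797674  0.16931914 -0.22073572]
turn [-0.06  0.03 -0.02] shift [-1.1  5.2 34.9]
button_a_top 0.75 [0.6209 0.029  0.0127]
button_a_top 0.71 [ 0.5565 -0.0395  0.075 ]
button_a 0.84 [0.5508 0.0338 0.0761]
button_a 0.64 [ 0.5505 -0.0339  0.0733]
[ 0.55438791 -0.03775709  0.07552805] [ 0.5523197  -0.0378523   0.08325525]
```

View pics/w4.png

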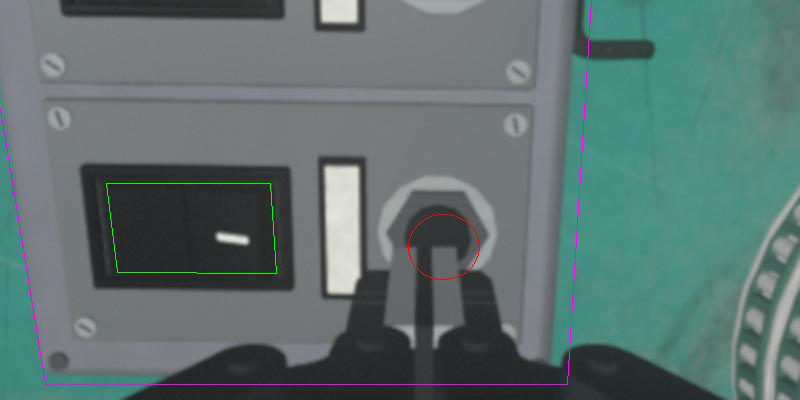

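In the tool's units: -48.5 mm is -0.1617, -25 mm is -0.0833.

Call:
send_rows(rows="0 0 0 -0.0033 -0.0833 0 -1;0 0 0 -0.0033 -0.1617 0.0167 -1;0 0 0 -0.0033 -0.1617 0.0333 -1;0 0 0 -0.0033 -0.1617 0.0333 -1;0 0 0 -0.0033 -0.1617 0.0333 -1")

```text
time: 6.0
eef_pos: [0.4921, -0.0409, 0.1084]
tcp_rot: [0.685, 0.717, 0.094, 0.091]
contact_force: [-0.3, 0.6, -0.4]
opening: -0.001
finger_force: 0.0
```

```bash
python3 - <<'E'
from h import *
go(-.014,-.075,.0055);print(ctrl.get_state()["contact_force"])
E
```

```text
turn [ 0.07  0.07 -0.  ] shift [ 0.3 -2.3 29.9]
[-0.32910796  0.63598127 -0.35161883]
```

In the tool's units: 30.5 mm is 0.1017, 30 mm is 0.1.

Call:
send_rows(rows="0 0 0 0 -0.0067 0.0333 -1;0 0 0 0 -0.0067 0.07 -1;0 0 0 0 -0.0067 0.0833 -1;0 0 0 0 -0.0067 0.0933 -1;0 0 0 0 -0.0067 0.1 -1;0 0 0 0 -0.0067 0.1017 -1;0 0 0 0 -0.0067 0.1017 -1")

```text
time: 6.88
eef_pos: [0.4965, -0.0404, 0.0789]
tcp_rot: [0.685, 0.717, 0.093, 0.089]
contact_force: [-8.6, -0.6, 12.6]
opening: 0.002
finger_force: 7.1
```

```bash
python3 - <<'E'
from h import *
go(-.014,-.075,.0055); print(ctrl.get_state()["contact_force"])
E
```

```text
turn [-0.13  0.    0.05] shift [-0.   1.1  0.3]
[-8.61528957 -0.56150719 12.61160042]
```

Retract clear, back towards the robot's free space above, and check.

In the tool's units: -90 mm is -0.3, -80 mm is -0.2667.

Call:
send_rows(rows="0 0 0 0 0 -0.05 -1;0 0 0 0 0 -0.1667 -1;0 0 0 0 0.1 -0.2667 -1;0 0 0 0 0.2 -0.3 -1;0 0 0 0 0.2 -0.3 -1;0 0 0 0 0.2 -0.3 -1")

```text
time: 7.62
eef_pos: [0.5301, -0.0384, 0.1786]
tcp_rot: [0.685, 0.717, 0.093, 0.089]
contact_force: [-1.3, 1.0, -0.3]
opening: -0.001
finger_force: 0.0
```

```bash
python3 - <<'E'
from h import *
p=ctrl.read_camera("wrist"); draw(p,Q,"w5.png",(60,0,460,300),2); print(ctrl.get_state()["contact_force"])
E
```

```text
[-0.15651265  0.5027211  -0.44094618]
```

View pics/w5.png

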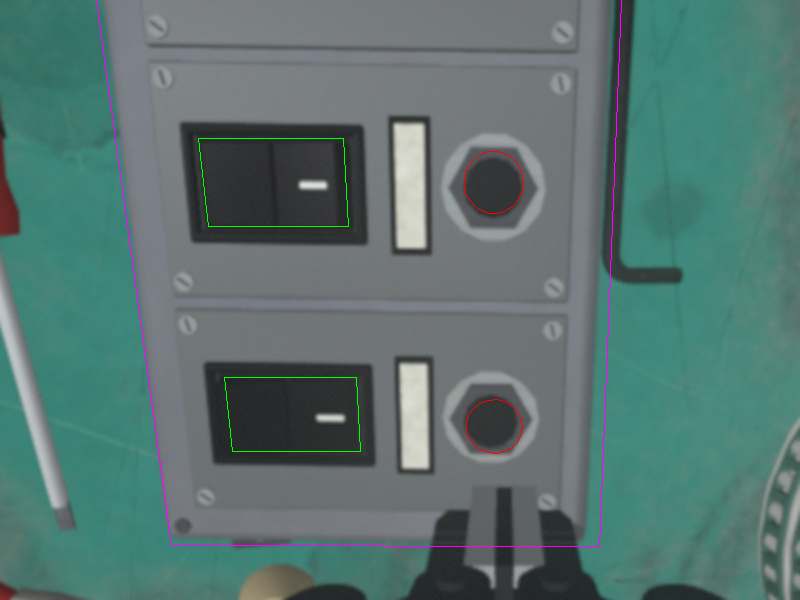

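```bash
python3 - <<'E'
from h import *
p=ctrl.read_camera("wrist")
for y,h in ((0,.0095),(0,.0055),(-.075,.0095),(-.075,.0175),(-.075,.0055)): print(y,h,((proj(p,con(Q,loc(.04,y,h)))-[60,0]+.5)*2).round(1))
E
```

```text
0 0.0095 [495.3 183. ]
0 0.0055 [495.5 183.3]
-0.075 0.0095 [496. 420.]
-0.075 0.0175 [495.6 427.3]
-0.075 0.0055 [496.1 416.5]
```

```bash
python3 -c "
from plant import ctrl
print(ctrl.sign_off())"
```

```text
the job is handed in; nothing more can be done
None
```

I pressed the tripped way's rocker off, pushed its reset button home and pressed the rocker on again. The last wrist picture shows the button home and the rocker on, and the job was handed in with the arm clear at about 7.7 s. The button press peaked at about 44 N (fingertips only), and I did not re-check the third way or the loose items after pressing.

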